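# Load the abrasion tester: two loaded stations and a control between them

### The arm

A 6-joint arm with a two-finger parallel gripper is mounted at the origin on the work surface. World frame = base frame: x ahead of the robot, y to its left, z up, the work surface at z = 0. Lengths are in mm, angles in rad, forces in N, time in s.
With the tool pointing down it reaches from about 400 to 825 mm from the base axis. Payload 7 kg.
Tool frame: the origin (TCP) lies at the very end of the fingers, on their centre line; the grasp point (between the pads) lies 19 mm behind it; z points along the fingers, y is the direction in which the jaws open and shut (so a half turn about z gives the same grasp; the last joint's range is limited). The gripper opens to 88 mm and grips with 3 to 60 N. Pads are 19 mm wide; open, the fingers measure 130 mm over their backs; the gripper's body (78 mm by 193 mm) begins 47 mm behind the grasp point.
Start: joints at [-0.853, 0.359, 0.012, 0, -1.224, -0.288], TCP at [281.237, -613.597, 226.561] pointing down, gripper open.
Joint ranges: [-3.07, 3.07], [-1.43, 2.12], [-1.02, 1.25], [-3.03, 1.67], [-3.05, -0], [-3.03, 3.03]. Speed limits (rad/s): [2.39, 2.39, 3.01, 3.14, 3.14, 3.14].

### API

Orientations are given as a unit quaternion [x, y, z, w].
In Python, from plant import bot gives the robot as it stands. Calls block until the motion is done:
- bot.move_ptp(position, orientation): joint-space move of the TCP to a pose.
- bot.line_to(position, velocity=150, ori=None): straight line of the TCP; ori=None keeps the orientation; velocity is the mean speed in mm/s.
- bot.move_joints(angles): joint-space move.
- bot.move_gripper(opening, force=None): finger opening in mm; force is the grip in N (None keeps the last); returns when the fingers have stopped.
- bot.pause(seconds).
- bot.solve_ik(position, orientation): joint angles nearest the present ones, or None.
- bot.read_state(): the state.
- bot.camera(name): name is "scene" or "top"; returns the picture (400x640x3 uint8, red, green, blue); there is no depth.
- bot.get_calibration(name): a dict with "fx", "fy", "cx", "cy" (pixels), "view" (4x4, takes a point from world to camera coordinates). Camera axes: x right, y up, looking along -z (the intrinsics and any distortion apply to the point x, -y, -z); pixel columns grow to the right and rows downward; lengths in mm; the calibration is good to about 2 mm. A picture is of the moment at which its call begins. get_calibration takes no time and is no camera call.
A pose or a line that the arm cannot do raises bot.Unreachable and nothing moves.
- bot.close_job(): hands the job in, once; it reports no verdict.
The state is a dict: "t": time; "joint_pos": joint angles; "qvel": joint speeds; "tau": joint torques, N m; "tcp_pos": TCP position; "eef_rot": TCP orientation; "contact_force": force on the tool from outside, world axes, zero at the start; "moment": the same for the moment, N m; "width": finger opening in mm.
Only numpy, scipy, OpenCV 4.12 (cv2) and the standard library are available. Lean on these libraries where they do the work, as an engineer would, in place of code of your own. Each camera call takes 0.05 s, during which the arm holds its last target.

### The job

Load the abrasion tester from the pink tray: centre the blue holder on the cream test table and stand the brass weight centred on top of it; then centre the green holder on the black test table with the steel weight centred on top of that; last of all, stand the white control holder on the white bed midway between the two tables. Do it in this order, set everything down upright without dropping it, and leave the amber jar and the magnifier where they stand.

Things in the scene. Friction and masses are not known exactly. Their poses are not given: they have to be found in the camera images.
- blue_holder: loose specimen holder: upright steel disc 48 mm in diameter and 14 mm high with a blue cap 46 mm in diameter and 12 mm high on it; flat top, 26 mm high in all; about 0.13 kg. Origin: centre of its underside, z up. Starts on the flat pink tray (tray top 18 mm above the work surface)
- green_holder: loose specimen holder: upright steel disc 48 mm in diameter and 14 mm high with a green cap 46 mm in diameter and 12 mm high on it; flat top, 26 mm high in all; about 0.13 kg. Origin: centre of its underside, z up. Starts on the flat pink tray (tray top 18 mm above the work surface)
- white_holder: loose specimen holder: upright steel disc 48 mm in diameter and 14 mm high with a white cap 46 mm in diameter and 12 mm high on it; flat top, 26 mm high in all; about 0.13 kg. Origin: centre of its underside, z up. Starts on the flat pink tray (tray top 18 mm above the work surface). It is the control
- brass_weight: loose brass (golden) loading weight: round body 44 mm in diameter and 30 mm high, then a neck 12 mm in diameter and 14 mm high, then a knob 26 mm in diameter and 12 mm high; 56 mm high in all; about 0.3 kg. Flat underside. Origin: centre of its underside, z up. Starts on the pink tray (top 18 mm above the work surface)
- steel_weight: loose steel (silver) loading weight: round body 44 mm in diameter and 20 mm high, then a neck 12 mm in diameter and 14 mm high, then a knob 26 mm in diameter and 12 mm high; 46 mm high in all; about 0.3 kg. Flat underside. Origin: centre of its underside, z up. Starts on the pink tray (top 18 mm above the work surface)
- cream_table: fixed round steel test table 88 mm in diameter (flat to 80 mm) and 14 mm high with a cream top. Origin: centre of its underside, which lies on the bed (8 mm above the work surface); its top is 22 mm above the work surface
- black_table: fixed round steel test table 88 mm in diameter (flat to 80 mm) and 14 mm high with a black top. Origin: centre of its underside, which lies on the bed (8 mm above the work surface); its top is 22 mm above the work surface
- bed: fixed flat white plate of the tester, 160 mm by 300 mm (its y), 8 mm thick; the two test tables stand on it 90 mm either side of its centre along its y, in either order. Origin: centre of its underside, on the work surface, exactly midway between the two tables
- jar: bystander: small amber jar with red cap, 44 mm in diameter, 60 mm high, standing between tray and bed. Origin: centre of its underside
- loupe: bystander: standing magnifier, black above clear, 44 mm in diameter, 46 mm high, beyond the work. Origin: centre of its underside
Things that resemble listed ones, but are neither listed nor needed, are in the scene too. Leave any brown look-alike of the green_holder alone.

How it is judged:
By the outcome, as a careful person would: the job done as asked, in the order asked, and still so for the second after the job is handed in, with the robot touching nothing.
It also fails if it takes over 141 s, if anything falls off the work surface, if the arm or the gripper's body presses on something with over 40 N, if the wrist force passes 120 N, or if a joint passes its speed limit or range.

## Working session

There is one attempt and no reset: what is moved stays moved. The work goes in short steps, each a Python script; the robot and the scene stay as the last script left them, time stands still between calls to the robot, and variables do not carry over. Pictures are saved under pics/ and viewed, and the job is handed in when it is done.

```bash
ls; mkdir -p pics
python3 - <<'E'
from plant import bot
import cv2, numpy as np
np.set_printoptions(precision=4,suppress=True)
for n in("scene","top"):
    im=bot.camera(n); cv2.imwrite(f"pics/{n}0.png",im[:,:,::-1]); c=bot.get_calibration(n); print(n,{k:(np.array(v) if k=='view' else v) for k,v in c.items()})
s=bot.read_state(); print(s)
E
```

```text
pics
scene {'fx': 405.02454223188005, 'fy': 405.02454223188005, 'cx': 324.0117978367349, 'cy': 200.26003046551986, 'view': array([[    0.1606,     0.9869,     0.0166,  -128.6486],
       [   -0.8102,     0.1222,     0.5733,   418.4088],
       [    0.5637,    -0.1055,     0.8192, -1427.0624],
       [    0.    ,     0.    ,     0.    ,     1.    ]])}
top {'fx': 410.3395002743114, 'fy': 410.3395002743114, 'cx': 312.5926736965049, 'cy': 206.7373579629118, 'view': array([[   0.0656,   -0.9978,    0.006 ,   15.2304],
       [   0.9757,    0.0654,    0.2092, -566.3107],
       [  -0.2091,   -0.0079,    0.9779, -923.037 ],
       [   0.    ,    0.    ,    0.    ,    1.    ]])}
{'t': 0.1, 'joint_pos': array([-0.8529,  0.3593,  0.0112, -0.0003, -1.2241, -0.2881]), 'qvel': array([ 0.0002, -0.0031,  0.    , -0.0003, -0.0002,  0.0008]), 'tau': array([  0.0006, -58.4162,  29.3753,   7.0155,   0.0102,  -0.    ]), 'tcp_pos': array([ 281.038 , -613.2323,  225.7345]), 'eef_rot': array([-0.2132,  0.977 ,  0.0007, -0.0002]), 'contact_force': array([-0.6906,  0.3922,  0.3973]), 'moment': array([0.021 , 0.0378, 0.0402]), 'width': 87.79512301295092}
```

View pics/top0.png

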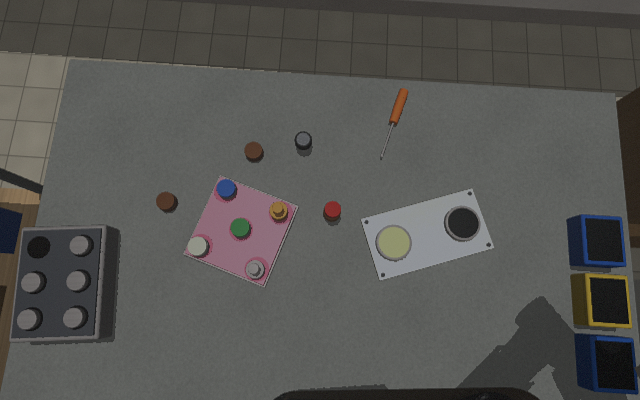

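View pics/scene0.png

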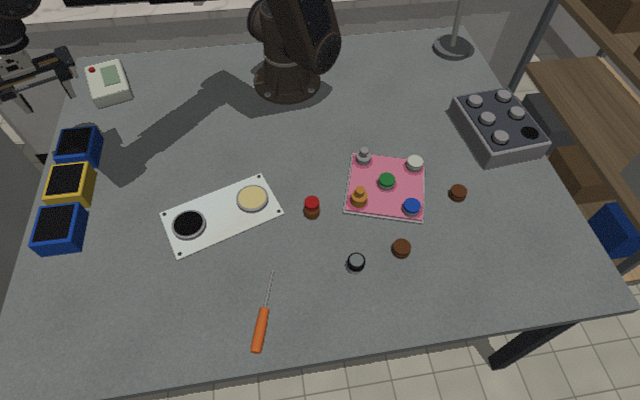

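The top view shows, on the pink tray, blue at (226,188), brass (279,210), green (240,228), white (198,246) and steel (255,269). Brown look-alikes are off the tray at (254,151) and (166,202). The cream table is at (394,243) and black at (463,222), with the jar at (333,211) and the magnifier at (303,141).

What could be confused with the targets:
- **Green holder:** (240,228) against the browns at (254,151) and (166,202).
- **Steel weight:** (255,269) against the knobs on the grey block at (80,245), etc.
- **Blue holder:** (226,188) against the blue bins at (598,240) and (605,360).
- **White holder:** (198,246) against the cream table at (394,243).

I choose the objects on the tray and will check them in a crop.

Run:
```python
import cv2
a=cv2.imread("pics/top0.png")[130:295,150:350]; b=cv2.imread("pics/scene0.png")[140:280,330:480]
cv2.imwrite("pics/cropT.png",cv2.resize(a,None,fx=3.6,fy=3.6,interpolation=cv2.INTER_CUBIC))
cv2.imwrite("pics/cropS.png",cv2.resize(b,None,fx=4,fy=4,interpolation=cv2.INTER_CUBIC))
a=cv2.imread("pics/top0.png")[180:290,350:500]
cv2.imwrite("pics/cropB.png",cv2.resize(a,None,fx=5,fy=5,interpolation=cv2.INTER_CUBIC))
```

```text
(no output)
```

View pics/cropT.png

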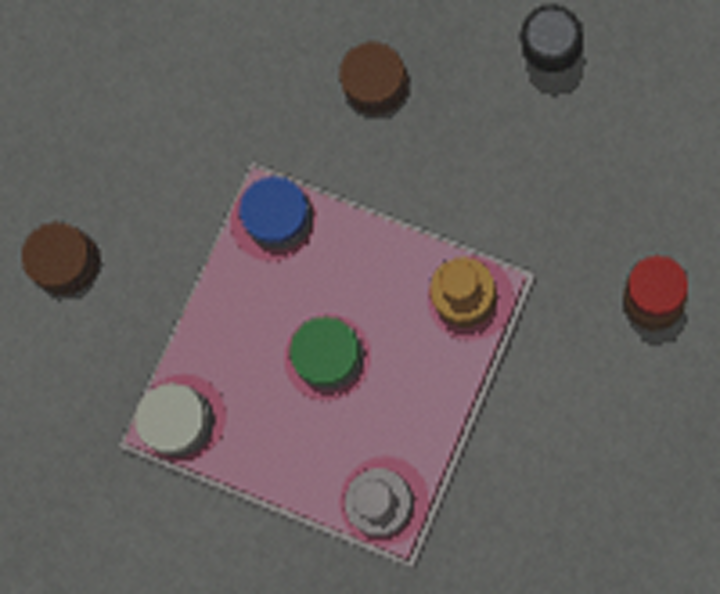

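View pics/cropS.png

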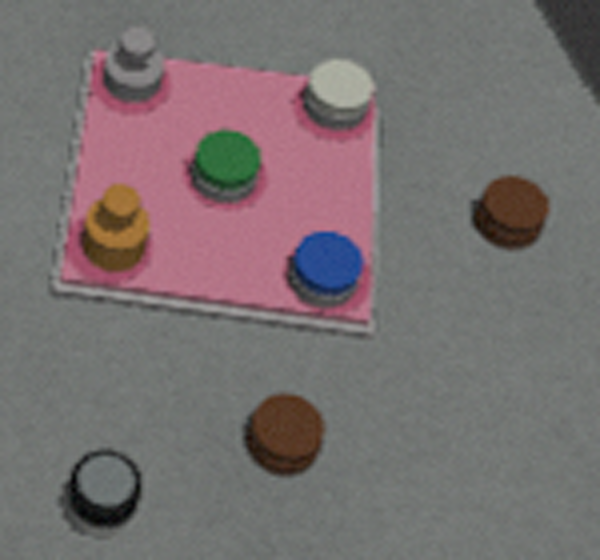

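View pics/cropB.png

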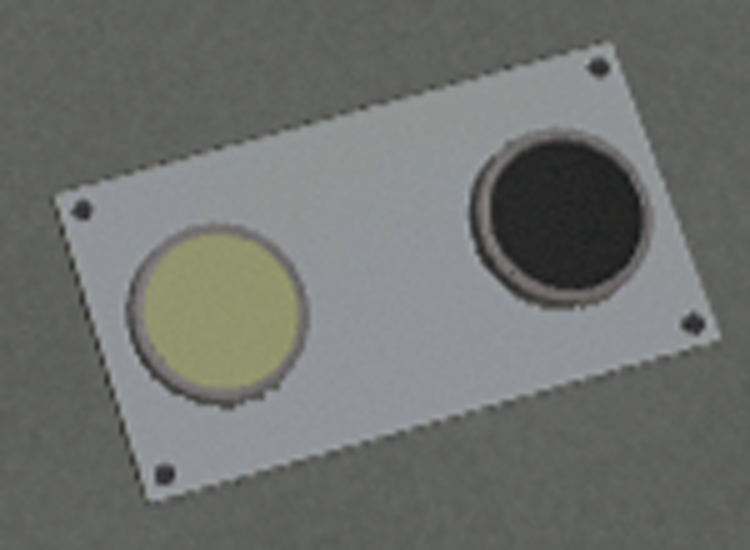

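The crop confirms it: the three capped holders and two weights are on the tray, and both browns are off it. Next I'll locate everything by masks in both views.

```bash
cat > h.py <<'E'
import cv2, numpy as np
from plant import bot
np.set_printoptions(precision=3,suppress=True)
def ray(n,uv,z):
    c=bot.get_calibration(n);V=np.array(c["view"]);R=V[:3,:3];o=-R.T@V[:3,3]
    d=R.T@np.array([(uv[0]-c["cx"])/c["fx"],-(uv[1]-c["cy"])/c["fy"],-1.])
    return (o+d*(z-o[2])/d[2])[:2]
def proj(n,p):
    c=bot.get_calibration(n);V=np.array(c["view"]);q=V[:3,:3]@np.asarray(p,float)+V[:3,3]
    return np.array([c["cx"]+c["fx"]*q[0]/-q[2],c["cy"]-c["fy"]*q[1]/-q[2]])
# world rectified patch: 2 px/mm, image plane at height z centred on guess
def rect(im,n,xy,z,half=45,s=4):
    src=np.array([[xy[0]+dx,xy[1]+dy] for dx,dy in((half,half),(half,-half),(-half,-half),(-half,half))])
    a=np.float32([proj(n,[*p,z]) for p in src]); N=2*half*s
    H=cv2.getPerspectiveTransform(a,np.float32([[0,0],[N,0],[N,N],[0,N]]))
    return cv2.warpPerspective(im,H,(N,N),flags=cv2.INTER_CUBIC)
def blob(im,cond,near,rad=25,big=True):
    hsv=cv2.cvtColor(im,cv2.COLOR_RGB2HSV).astype(int)
    m=cond(hsv).astype(np.uint8)*255
    w=np.zeros_like(m);cv2.circle(w,tuple(int(round(v)) for v in near),rad,255,-1);m&=w
    cs,_=cv2.findContours(m,cv2.RETR_EXTERNAL,cv2.CHAIN_APPROX_NONE)
    c=max(cs,key=cv2.contourArea);hull=cv2.convexHull(c)
    f=np.zeros_like(m);cv2.drawContours(f,[hull],-1,255,-1)
    M=cv2.moments(f,True)
    return np.array([M['m10']/M['m00'],M['m01']/M['m00']]),M['m00']
E
python3 - <<'E'
import cv2,numpy as np
for n,pts in(("top",dict(blue=(226,187),green=(240,227),white=(198,245),brass_knob=(278,208),brass_body=(273,213),brass_side=(279,221),steel_k=(254,267),steel_b=(263,272),steel_side=(257,279),cream=(394,243),black=(463,222),ring=(481,222),bed=(430,225),jar=(333,210),tray=(225,215),shadow=(212,196))),
 ("scene",dict(blue=(412,205),green=(387,180),white=(415,162),brass_k=(361,190),brass_b=(353,197),brass_s=(359,204),steel_k=(364,151),steel_b=(358,158),cream=(252,198),black=(189,223)))):
    h=cv2.cvtColor(cv2.GaussianBlur(cv2.imread(f"pics/{n}0.png"),(3,3),0),cv2.COLOR_BGR2HSV)
    print(n,{k:h[v[1],v[0]].tolist() for k,v in pts.items()})
E
```

```text
top {'blue': [111, 155, 127], 'green': [64, 114, 105], 'white': [38, 19, 146], 'brass_knob': [18, 144, 142], 'brass_body': [18, 142, 122], 'brass_side': [177, 96, 74], 'steel_k': [0, 10, 130], 'steel_b': [175, 19, 80], 'steel_side': [171, 92, 91], 'cream': [32, 65, 148], 'black': [90, 7, 39], 'ring': [105, 7, 143], 'bed': [100, 10, 150], 'jar': [1, 168, 129], 'tray': [168, 62, 143], 'shadow': [169, 61, 142]}
scene {'blue': [110, 184, 144], 'green': [66, 144, 110], 'white': [35, 18, 171], 'brass_k': [17, 165, 161], 'brass_b': [17, 167, 156], 'brass_s': [17, 158, 95], 'steel_k': [165, 4, 134], 'steel_b': [165, 4, 118], 'cream': [23, 82, 183], 'black': [30, 27, 19]}
```

```bash
cat >> h.py <<'E'
C=dict(blue=lambda h:(abs(h[...,0]-110)<10)&(h[...,1]>90)&(h[...,2]>60),
 green=lambda h:(abs(h[...,0]-65)<12)&(h[...,1]>70)&(h[...,2]>50),
 white=lambda h:(h[...,1]<40)&(h[...,0]>22)&(h[...,0]<75)&(h[...,2]>105),
 brass=lambda h:(abs(h[...,0]-18)<7)&(h[...,1]>100)&(h[...,2]>95),
 steel=lambda h:(h[...,1]<28)&(h[...,2]>92),
 cream=lambda h:(abs(h[...,0]-28)<12)&(h[...,1]>42)&(h[...,2]>90),
 black=lambda h:(h[...,2]<75),
 jar=lambda h:((h[...,0]<6)|(h[...,0]>176))&(h[...,1]>125)&(h[...,2]>75))
E
python3 - <<'E'
from h import *
T=dict(blue=((226,188),(412,205),44,25),green=((240,227),(387,180),44,25),white=((198,245),(415,162),44,14),brass=((278,210),(359,198),48,25),steel=((255,268),(364,157),38,16),cream=((394,243),(252,198),22,30),black=((463,222),(189,224),22,17),jar=((333,210),(312,202),60,20))
for k,(a,b,z,r) in T.items():
    for n,p in(("top",a),("scene",b)):
        im=cv2.imread(f"pics/{n}0.png")[:,:,::-1].copy()
        c,A=blob(im,C[k],p,r); xy=ray(n,c,z)
        e=proj(n,[*xy,z]);dx=proj(n,[xy[0]+1,xy[1],z])-e;dy=proj(n,[xy[0],xy[1]+1,z])-e
        D=2*np.sqrt(A/abs(dx[0]*dy[1]-dx[1]*dy[0])/np.pi)
        print(k,n,c,A,xy,"diam %.1f"%D)
E
```

```text
blue top [225.401 187.668] 262.0 [600.925 269.614] diam 45.6
blue scene [411.289 205.394] 218.0 [604.655 266.652] diam 48.9
green top [239.68  227.119] 278.0 [505.669 224.601] diam 45.5
green scene [386.413 179.397] 184.0 [509.478 222.686] diam 48.0
white top [196.471 245.659] 276.0 [454.341 322.614] diam 44.7
white scene [416.97  159.021] 428.0 [449.885 328.988] diam 77.6
brass top [277.951 209.967] 244.0 [553.016 135.882] diam 43.1
brass scene [359.014 194.824] 210.0 [552.7   135.079] diam 48.9
steel top [254.357 268.744] 258.0 [409.481 180.773] diam 42.8
steel scene [362.307 152.426] 531.0 [396.713 179.276] diam 88.3
cream top [393.778 241.821] 760.0 [ 497.803 -151.055] diam 76.4
cream scene [251.466 196.854] 515.0 [ 497.379 -152.889] diam 77.8
black top [462.745 222.56 ] 732.0 [ 557.032 -320.4  ] diam 76.2
black scene [187.683 223.112] 565.0 [ 557.207 -322.547] diam 75.9
jar top [332.3 208.7] 207.0 [562.385   5.309] diam 39.3
jar scene [311.463 202.737] 175.0 [567.434   3.759] diam 43.0
```

```bash
cat >> h.py <<'E'
def Q(deg):
    a=np.radians(deg)/2; return [float(np.cos(a)),float(np.sin(a)),0.,0.]
def st(tag=""):
    s=bot.read_state(); print(tag,"t%.1f"%s["t"],"tcp",np.array(s["tcp_pos"]),"F",np.array(s["contact_force"]),"w%.1f"%s["width"]); return s
E
python3 - <<'E'
from h import *
for nm,p in dict(blue=(601,269.6),green=(505.7,224.6),white=(454.3,322.6),brass=(553,135.9),steel=(409.5,180.8),cream=(497.8,-151),black=(557,-320.4),mid=(527.4,-235.7)).items():
    for d in (19.3,109.3,199.3,289.3):
        for z in (20,200):
            j=bot.solve_ik([*p,z],Q(d)); print(nm,d,z,None if j is None else np.array(j))
E
```

```text
blue 19.3 20 [ 0.717  0.518 -0.254  0.    -0.799  1.191]
blue 19.3 200 [ 0.717  0.349 -0.064  0.    -1.158  1.191]
blue 109.3 20 [ 0.717  0.518 -0.254  0.    -0.799  2.761]
blue 109.3 200 [ 0.717  0.349 -0.064  0.    -1.158  2.761]
blue 199.3 20 [ 0.717  0.518 -0.254  0.    -0.799 -1.951]
blue 199.3 200 [ 0.717  0.349 -0.064  0.    -1.158 -1.951]
blue 289.3 20 [ 0.717  0.518 -0.254  0.    -0.799 -0.38 ]
blue 289.3 200 [ 0.717  0.349 -0.064  0.    -1.158 -0.38 ]
green 19.3 20 [ 0.772  0.384 -0.501  0.    -0.686  1.136]
green 19.3 200 [ 0.772  0.179 -0.298  0.    -1.094  1.136]
green 109.3 20 [ 0.772  0.384 -0.501  0.    -0.686  2.707]
green 109.3 200 [ 0.772  0.179 -0.298  0.    -1.094  2.707]
green 199.3 20 [ 0.772  0.384 -0.501 -0.    -0.686 -2.006]
green 199.3 200 [ 0.772  0.179 -0.298  0.    -1.094 -2.006]
green 289.3 20 [ 0.772  0.384 -0.501  0.    -0.686 -0.435]
green 289.3 200 [ 0.772  0.179 -0.298  0.    -1.094 -0.435]
white 19.3 20 [ 0.969  0.389 -0.492  0.    -0.69   0.939]
white 19.3 200 [ 0.969  0.185 -0.29   0.    -1.096  0.939]
white 109.3 20 [ 0.969  0.389 -0.492  0.   
[... 1967 characters left out ...]
586]
black 199.3 20 [-0.219  0.497 -0.293  0.    -0.78  -1.015]
black 199.3 200 [-0.219  0.323 -0.102  0.    -1.146 -1.015]
black 289.3 20 [-0.219  0.497 -0.293  0.    -0.78   0.556]
black 289.3 200 [-0.219  0.323 -0.102  0.    -1.146  0.556]
mid 19.3 20 [-0.082  0.415 -0.445  0.    -0.711  1.989]
mid 19.3 200 [-0.082  0.219 -0.246  0.    -1.105  1.989]
mid 109.3 20 [-0.082  0.415 -0.445 -0.    -0.711 -2.723]
mid 109.3 200 [-0.082  0.219 -0.246  0.    -1.105 -2.723]
mid 199.3 20 [-0.082  0.415 -0.445  0.    -0.711 -1.152]
mid 199.3 200 [-0.082  0.219 -0.246  0.    -1.105 -1.152]
mid 289.3 20 [-0.082  0.415 -0.445  0.    -0.711  0.419]
mid 289.3 200 [-0.082  0.219 -0.246  0.    -1.105  0.419]
```

Run:
```python
from h import *
p=(601,269.4)
bot.move_ptp([*p,150],Q(199.3)); st("above")
bot.move_gripper(70,20)
bot.line_to([*p,60],200); bot.line_to([*p,21.5],60); st("down")
bot.move_gripper(40,10); st("sq1")
bot.move_gripper(70,20)
bot.line_to([*p,21.5],150,Q(289.3)); st("rot")
bot.move_gripper(40,20); st("sq2")
bot.line_to([*p,40],80); st("lift")
im=bot.camera("scene"); cv2.imwrite("pics/s1.png",cv2.resize(im[100:300,260:560,::-1],None,fx=2.6,fy=2.6))
```

```text
above t3.4 tcp [601.291 268.716 150.073] F [ 0.407 -0.76   0.446] w87.4
down t5.3 tcp [601.162 269.502  21.537] F [-0.74   0.01   0.684] w69.9
sq1 t5.8 tcp [601.15  269.548  21.807] F [-0.352  0.102  1.106] w47.5
rot t8.2 tcp [601.011 269.394  21.519] F [-0.688 -0.137 -0.199] w70.0
sq2 t8.7 tcp [601.032 269.41   21.498] F [0.545 0.263 0.134] w47.2
lift t9.1 tcp [601.442 269.808  41.058] F [-0.429 -0.485 -1.746] w47.2
```

View pics/s1.png

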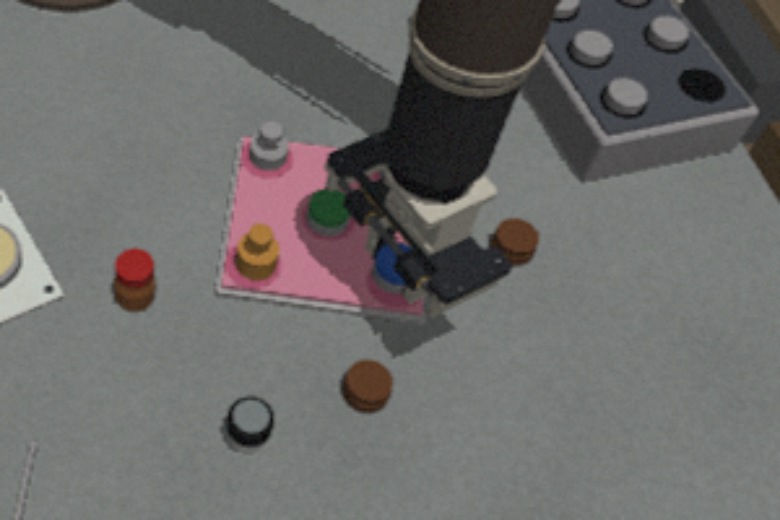

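Blue is held upright between the jaws at crop (395,265). Placing it on the cream table.

```bash
cat >> h.py <<'E'
def place(xy,zrel,surf,yaw=289.3,via=160,opening=66,up=160):
    z=surf+zrel
    bot.move_ptp([*xy,via],Q(yaw))
    bot.line_to([*xy,z+12],200); bot.line_to([*xy,z+2],60); bot.pause(.15); st("pre")
    zz=z+2
    f0=bot.read_state()["contact_force"][2]
    while zz>z-2.5:
        zz-=.5; bot.line_to([*xy,zz],10); f=bot.read_state()["contact_force"][2]
        if f-f0>2.5: break
    s=st("touch cmd %.1f nominal %.1f"%(zz,z)); 
    bot.move_gripper(opening); bot.pause(.1)
    bot.line_to([*xy,z+40],120); bot.line_to([*xy,up],250); st("up")
    return s["tcp_pos"]
E
python3 - <<'E'
from h import *
bot.line_to([601,269.4,160],200)
place((497.8,-151.1),3.5,22)
bot.move_ptp([553,136,160],Q(199.3)); st("away")
for n in("top","scene"):
    im=bot.camera(n); cv2.imwrite(f"pics/{n}2.png",im[:,:,::-1])
    for k,z,near in(("blue",48,(497.8,-151.1)),("cream",22,(497.8,-151.1)),("black",22,(557,-320.4))):
        c,A=blob(im,C[k],proj(n,[*near,z]),20); print(n,k,c,A,ray(n,c,z))
a=cv2.imread("pics/top2.png")[180:290,350:500]
cv2.imwrite("pics/c2.png",cv2.resize(a,None,fx=5,fy=5,interpolation=cv2.INTER_CUBIC))
E
```

```text
pre t12.7 tcp [ 498.034 -151.137   27.843] F [-0.059 -0.515 -0.681] w47.4
touch cmd 25.0 nominal 25.5 t14.0 tcp [ 497.787 -151.099   25.391] F [-1.882  1.39   4.717] w47.2
up t15.7 tcp [ 497.521 -150.951  159.717] F [-0.115  0.196 -1.046] w66.0
away t17.5 tcp [552.819 135.612 159.512] F [ 0.128 -0.065 -0.649] w65.9
top blue [395.278 240.746] 291.0 [ 496.994 -149.467]
top cream [393.779 241.838] 760.0 [ 497.762 -151.059]
top black [462.731 222.54 ] 713.0 [ 557.08  -320.367]
scene blue [250.721 192.58 ] 219.0 [ 502.006 -151.789]
scene cream [251.511 197.308] 493.0 [ 498.93  -152.858]
scene black [187.702 223.105] 564.0 [ 557.193 -322.499]
```

View pics/c2.png

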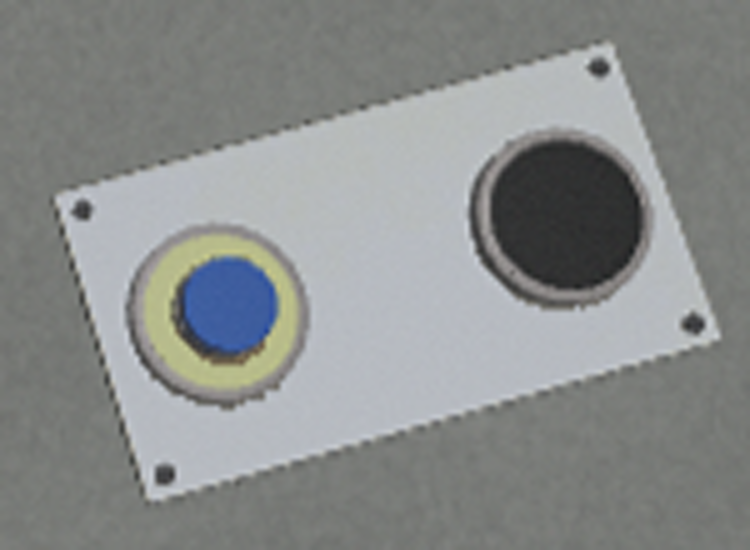

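Blue sits upright on cream. Its cap centre is at (395.3,240.7) and the table centre at (393.8,241.8). Both views put it about 1.5 mm off in +y, so I'll re-grip, shift it, and carry the camera bias over to later placements.

Run:
```python
from h import *
p=(497.8,-151.1); q=(498.5,-152.6)
bot.move_ptp([*p,100],Q(289.3)); bot.line_to([*p,60],200); bot.line_to([*p,25.5],80)
bot.move_gripper(40,20); bot.line_to([*p,28.5],30)
bot.line_to([*q,28.5],30)
place(q,3.5,22,via=28.5)
bot.move_ptp([553.5,134.5,160],Q(199.3)); st("away")
im=bot.camera("top"); cv2.imwrite("pics/top3.png",im[:,:,::-1])
for n in ("top",):
    for k,z,near in(("blue",48,(497.8,-151.1)),("cream",22,(497.8,-151.1)),("black",22,(557,-320.4))):
        c,A=blob(im,C[k],proj(n,[*near,z]),20); print(n,k,c,A,ray(n,c,z))
a=im[180:290,350:500,::-1]
cv2.imwrite("pics/c3.png",cv2.resize(a,None,fx=5,fy=5,interpolation=cv2.INTER_CUBIC))
```

```text
pre t22.2 tcp [ 498.315 -152.617   27.268] F [-0.087  0.997 -1.511] w47.4
touch cmd 25.5 nominal 25.5 t23.2 tcp [ 498.475 -152.606   25.857] F [-2.212  1.018  4.511] w47.4
up t24.9 tcp [ 498.252 -152.463  159.741] F [-0.422  0.114  0.216] w65.9
away t26.7 tcp [553.308 134.06  159.482] F [-0.028 -1.469  0.408] w65.9
top blue [395.972 240.31 ] 284.0 [ 498.15  -151.096]
top cream [393.779 241.838] 760.0 [ 497.762 -151.059]
top black [462.699 222.483] 710.0 [ 557.218 -320.289]
```

View pics/c3.png

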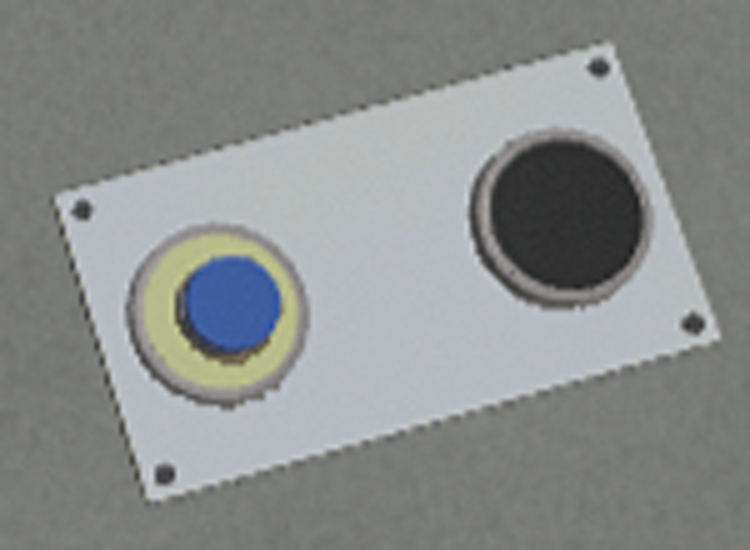

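Blue is now centred to about 0.4 mm: cap at (396.0,240.3), upright. Next is brass, gripped by its body.

```bash
cat >> h.py <<'E'
def pick(xy,z,o1=66,f=20,c1=None):
    bot.move_gripper(o1,f)
    bot.line_to([*xy,z+60],250); bot.line_to([*xy,z],80); st("down")
    bot.move_gripper(20,10); st("sq1"); bot.move_gripper(o1,f)
    bot.line_to([*xy,z],150,Q(289.3)); bot.move_gripper(20,f); st("sq2")
    bot.line_to([*xy,z+25],80); st("lift"); bot.line_to([*xy,170],250)
E
python3 - <<'E'
from h import *
pick((553.5,134.4),21.5,f=30)
im=bot.camera("scene"); cv2.imwrite("pics/s4.png",cv2.resize(im[60:260,260:560,::-1],None,fx=2.6,fy=2.6))
E
```

```text
down t28.3 tcp [553.849 134.572  21.893] F [-0.744  0.537  0.182] w66.0
sq1 t28.8 tcp [553.669 134.671  21.831] F [-0.484  1.801  1.804] w43.7
sq2 t31.7 tcp [553.626 134.458  21.517] F [-0.302 -0.205 -0.234] w43.5
lift t32.2 tcp [553.354 134.431  46.603] F [ 0.279 -0.512 -3.959] w43.7
```

View pics/s4.png

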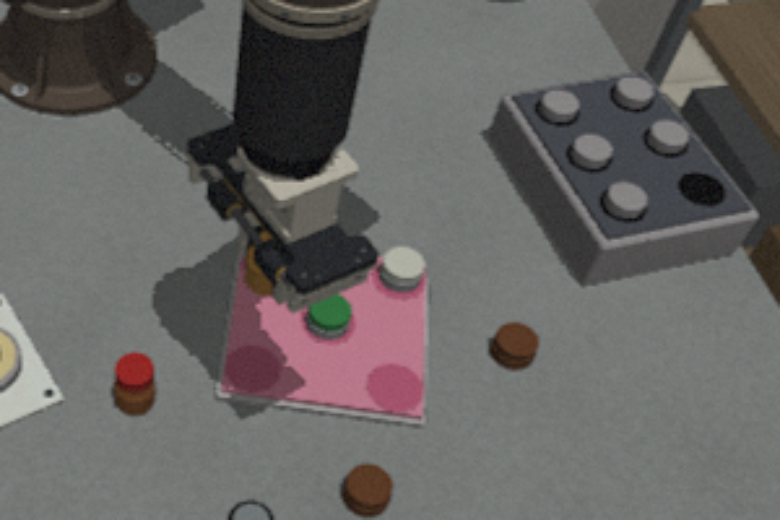

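Brass is held, visible at crop (262,270), and its tray spot is empty. Stacking it on blue.

Run:
```python
from h import *
place((498.45,-152.6),3.5,48,via=170,up=170)
bot.move_ptp([506.3,223.1,160],Q(199.3)); st("away")
im=bot.camera("top"); cv2.imwrite("pics/top5.png",im[:,:,::-1])
n="top"
for k,z,near in(("brass",78,(498,-151)),("cream",22,(497.8,-151.1)),("black",22,(557,-320.4))):
        c,A=blob(im,C[k],proj(n,[*near,z]),22); print(n,k,c,A,ray(n,c,z))
im2=bot.camera("scene");cv2.imwrite("pics/scene5.png",im2[:,:,::-1])
a=np.hstack([im[180:290,350:500,::-1],cv2.resize(im2[160:270,150:300,::-1],(150,110))])
cv2.imwrite("pics/c5.png",cv2.resize(a,None,fx=2.66,fy=2.66,interpolation=cv2.INTER_CUBIC))
```

```text
pre t35.1 tcp [ 498.667 -152.668   53.87 ] F [-0.001  0.229 -3.59 ] w43.6
touch cmd 51.0 nominal 51.5 t36.4 tcp [ 498.553 -152.629   51.481] F [-1.477  1.27   4.149] w43.6
up t38.1 tcp [ 498.344 -152.439  169.914] F [ 0.457 -0.406 -0.467] w66.0
away t40.0 tcp [506.231 222.64  159.611] F [-0.607  0.109 -0.186] w65.6
top brass [398.792 238.427] 288.0 [ 498.662 -151.47 ]
top cream [393.818 241.835] 758.0 [ 497.776 -151.154]
top black [462.825 222.571] 718.0 [ 557.018 -320.598]
```

View pics/c5.png

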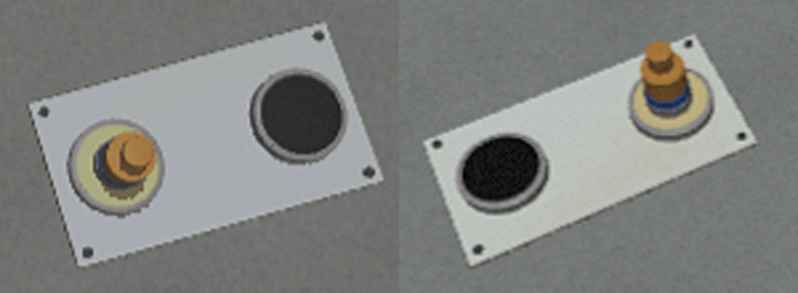

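The brass stands upright on the blue holder, within 1 mm. Now green.

Run:
```python
from h import *
pick((506.3,223.1),21.5,f=20)
place((557.7,-321.9),3.5,22,via=170,up=170)
bot.move_ptp([410.1,179.3,160],Q(199.3)); st("away")
im=bot.camera("top"); cv2.imwrite("pics/top6.png",im[:,:,::-1])
n="top"
for k,z,near,r in(("green",48,(557,-320.4),22),("black",22,(557,-320.4),17)):
        c,A=blob(im,C[k],proj(n,[*near,z]),r); print(n,k,c,A,ray(n,c,z))
im2=bot.camera("scene");cv2.imwrite("pics/scene6.png",im2[:,:,::-1])
a=np.hstack([im[180:290,350:500,::-1],cv2.resize(im2[160:270,150:300,::-1],(150,110))])
cv2.imwrite("pics/c6.png",cv2.resize(a,None,fx=2.66,fy=2.66,interpolation=cv2.INTER_CUBIC))
```

```text
down t41.7 tcp [506.623 223.349  21.916] F [ 0.267 -0.469 -0.696] w66.0
sq1 t42.1 tcp [506.576 223.388  21.929] F [-0.613  1.054  3.297] w47.6
sq2 t44.9 tcp [506.365 223.139  21.53 ] F [ 0.392 -0.443 -0.144] w47.4
lift t45.4 tcp [506.366 223.243  46.813] F [ 0.384 -0.048 -2.384] w47.5
pre t49.3 tcp [ 557.871 -322.011   27.843] F [ 0.345 -0.607 -1.301] w47.0
touch cmd 25.0 nominal 25.5 t50.5 tcp [ 557.811 -321.924   25.511] F [-1.217  1.317  5.125] w47.2
up t52.2 tcp [ 557.418 -321.675  169.709] F [-0.28   0.263 -1.594] w66.1
away t54.5 tcp [410.245 179.093 159.837] F [0.135 0.166 0.147] w65.9
top green [466.864 220.437] 295.0 [ 557.741 -320.89 ]
top black [462.846 222.56 ] 721.0 [ 557.048 -320.652]
```

View pics/c6.png

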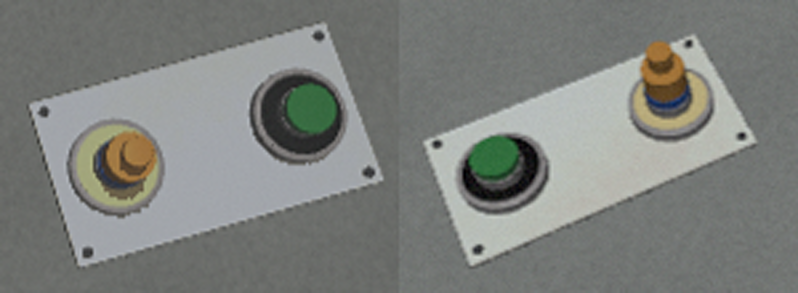

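Green is upright and within 0.8 mm of black's centre. For steel, I'll centre it by squeezing the body, then lift it by the knob.

Run:
```python
from h import *
xy=(410.1,179.3); z=21.5
bot.line_to([*xy,z+65],250); bot.line_to([*xy,z],80); st("down")
bot.move_gripper(38,8); st("sq1"); bot.move_gripper(66)
bot.line_to([*xy,z],150,Q(289.3)); bot.move_gripper(38,8); st("sq2"); bot.move_gripper(66)
bot.line_to([*xy,42],60); bot.move_gripper(15,25); st("knob")
bot.line_to([*xy,60],60); bot.pause(.2); st("lift")
im=bot.camera("scene"); cv2.imwrite("pics/s7.png",cv2.resize(im[60:260,260:560,::-1],None,fx=2.6,fy=2.6))
im=bot.camera("top"); cv2.imwrite("pics/t7.png",cv2.resize(im[160:310,170:370,::-1],None,fx=3,fy=3))
```

```text
down t56.0 tcp [410.406 179.588  21.962] F [0.305 0.383 1.261] w66.1
sq1 t56.5 tcp [410.327 179.652  21.764] F [-1.107  1.306  3.265] w43.2
sq2 t59.4 tcp [410.021 179.214  21.486] F [-0.044 -0.415  0.136] w43.4
knob t61.2 tcp [410.007 179.253  41.927] F [ 0.697 -0.001 -0.498] w25.3
lift t61.9 tcp [409.876 179.074  59.715] F [ 0.421 -0.669 -2.655] w24.9
```

View pics/s7.png

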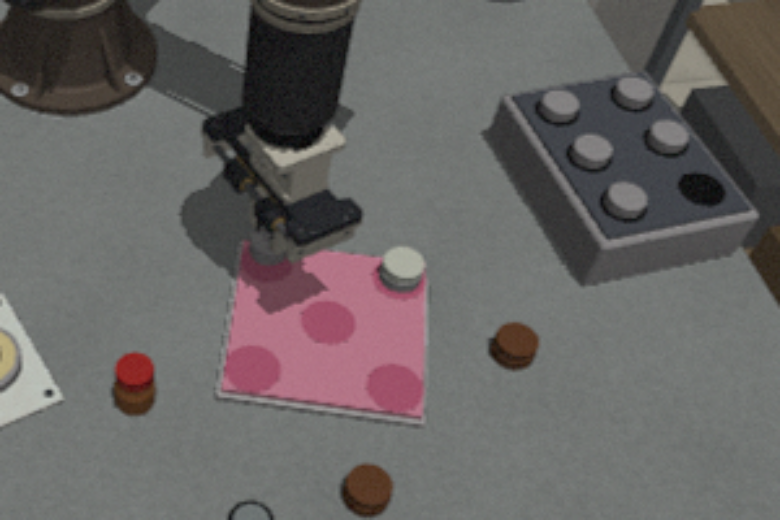

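View pics/t7.png

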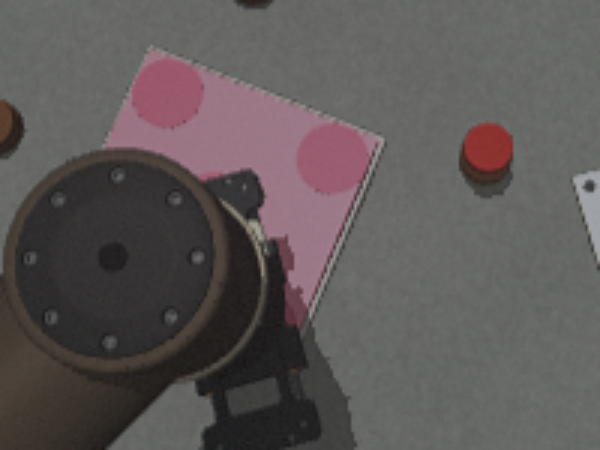

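Steel is held by the knob with its body visible below at crop (265,248), and the wrist reads about 2.7 N. Stacking it on green.

Run:
```python
from h import *
bot.line_to([410.1,179.3,185],250)
place((557.6,-321.8),24,48,via=185,opening=50,up=180)
bot.move_ptp([454.9,321.1,160],Q(199.3)); st("away")
im=bot.camera("top"); cv2.imwrite("pics/top8.png",im[:,:,::-1])
n="top"
near=(557,-320.4)
c,A=blob(im,C["steel"],proj(n,[*near,68]),14); print(c,A,ray(n,c,68))
im2=bot.camera("scene");cv2.imwrite("pics/scene8.png",im2[:,:,::-1])
a=np.hstack([im[180:290,350:500,::-1],cv2.resize(im2[160:270,150:300,::-1],(150,110))])
cv2.imwrite("pics/c8.png",cv2.resize(a,None,fx=2.66,fy=2.66,interpolation=cv2.INTER_CUBIC))
```

```text
pre t65.6 tcp [ 557.825 -321.968   74.467] F [-0.244  0.438 -3.626] w24.7
touch cmd 71.5 nominal 72.0 t66.9 tcp [ 557.696 -321.838   71.942] F [-1.469  0.643  2.231] w24.7
up t68.6 tcp [ 557.645 -321.645  180.158] F [-0.646  0.075 -0.749] w50.2
away t70.9 tcp [455.094 320.681 159.797] F [ 0.243 -0.263 -0.143] w50.2
[472.345 217.389] 475.0 [ 561.862 -326.443]
```

View pics/c8.png

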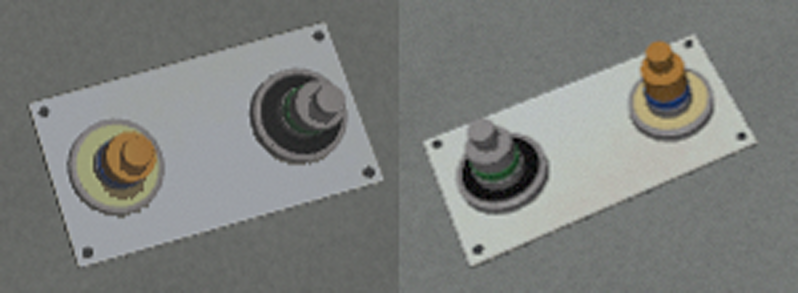

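Run:
```python
from h import *
outs=[]
for n,x0,y0 in(("top",430,180),("scene",150,165)):
    im=cv2.imread(f"pics/{n}8.png"); f=9
    a=cv2.resize(im[y0:y0+65,x0:x0+44*2-44+0 or x0+44],None,fx=1) if 0 else im[y0:y0+60,x0:x0+70]
    a=cv2.resize(a,None,fx=5.6,fy=5.6,interpolation=cv2.INTER_CUBIC)
    off=np.array([-.7,1.2]) if n=="top" else np.array([0,0.])
    for z,r in((68,22),(48,23)):
        pts=[(proj(n,[557.65+off[0]+r*np.cos(t),-321.85+off[1]+r*np.sin(t),z])-[x0,y0]+.5)*5.6 for t in np.linspace(0,6.28,40)]
        cv2.polylines(a,[np.int32(pts)],True,(0,255,255) if z==68 else (0,255,0),1)
    outs.append(a)
cv2.imwrite("pics/c9.png",np.hstack(outs))
```

```text
(no output)
```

View pics/c9.png

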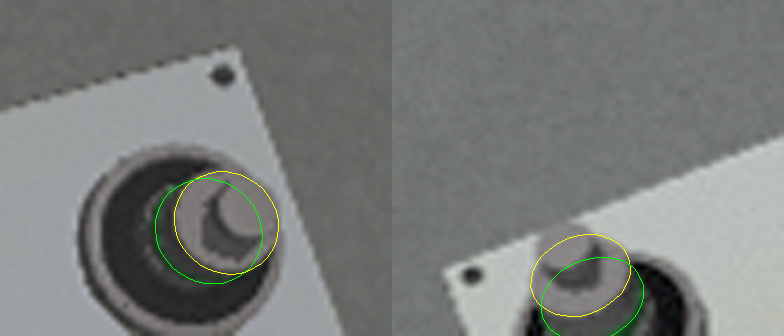

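The projected circles (yellow for the body top, green for the cap top) match the steel stack in both views, so it is centred and upright. Last, the white holder, set midway with the jaws across the line of the tables.

Run:
```python
from h import *
pick((454.9,321.1),21.5,f=20)
bot.move_ptp([527.7,-237.1,185],Q(289.3))
place((527.7,-237.1),3.5,8,via=185,up=200)
bot.move_ptp([553.5,134.4,200],Q(289.3)); st("away")
for n in("top","scene"):
    im=bot.camera(n); cv2.imwrite(f"pics/{n}10.png",im[:,:,::-1])
im=cv2.imread("pics/top10.png"); im2=cv2.imread("pics/scene10.png")
a=np.hstack([im[180:290,350:500],im2[160:270,150:300]])
cv2.imwrite("pics/c10.png",cv2.resize(a,None,fx=2.66,fy=2.66,interpolation=cv2.INTER_CUBIC))
x0,y0=400,200
b=cv2.resize(im[y0:y0+60,x0:x0+70],None,fx=8,fy=8,interpolation=cv2.INTER_CUBIC)
cx,cy=528-.7-.3,-237.1+1.4   # cam-frame expected
pts=[(proj("top",[527.42+23*np.cos(t),-235.85+23*np.sin(t),34])-[x0,y0]+.5)*8 for t in np.linspace(0,6.28,40)]
cv2.polylines(b,[np.int32(pts)],True,(0,0,255),1)
cv2.imwrite("pics/d10.png",b)
```

```text
down t72.9 tcp [455.144 321.393  21.893] F [ 0.146 -0.169  0.396] w65.9
sq1 t73.4 tcp [455.098 321.401  21.907] F [-0.166  0.448  2.936] w47.4
sq2 t76.1 tcp [454.907 321.114  21.511] F [-0.618  0.884  0.686] w47.5
lift t76.6 tcp [454.94  321.258  46.808] F [ 0.25  -0.005 -0.765] w47.1
pre t80.9 tcp [ 527.917 -237.147   13.789] F [ 0.502  0.678 -0.848] w47.3
touch cmd 11.0 nominal 11.5 t82.2 tcp [ 527.8   -237.134   11.481] F [-1.441  1.443  4.495] w47.5
up t84.1 tcp [ 527.164 -236.855  199.121] F [-0.253  0.14   0.261] w66.2
away t85.5 tcp [553.538 133.559 199.745] F [-0.655 -0.362 -0.447] w66.2
```

View pics/c10.png

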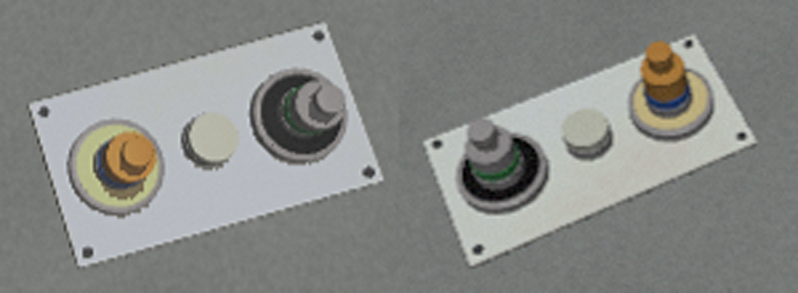

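View pics/d10.png

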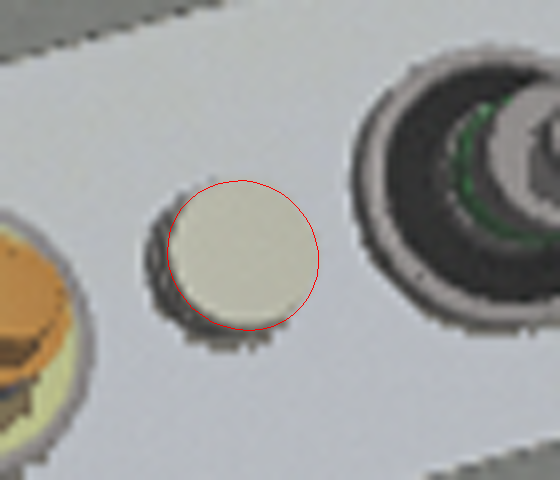

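View pics/top10.png

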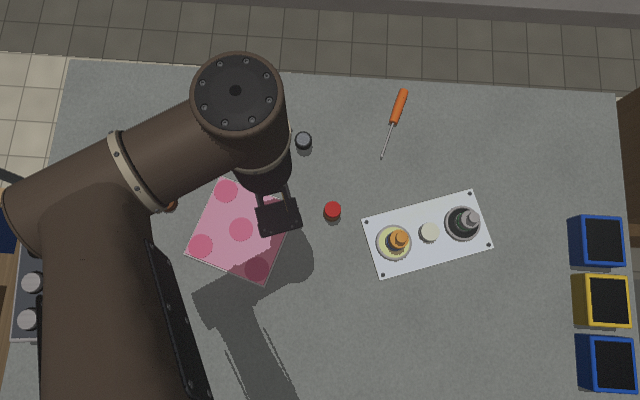

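The white holder fits the red midpoint circle around (430,231) to within about 1 mm, and both stacks stand. The jar (333,211) and magnifier (303,141) haven't moved, the tray is empty and the arm is clear. Handing in.

Run:
```python
from h import *
st("end"); bot.close_job()
```

```text
end t85.6 tcp [553.661 133.217 199.903] F [-0.36  -0.831  0.472] w66.0
the job is handed in; nothing more can be done
```

The abrasion tester is loaded in the order you asked, and I handed the job in at 85.6 s of the 141 s allowed. Blue with brass on top is on cream, green with steel on top is on black, and the white control is midway on the bed.

**Correction:** blue first landed about 1.7 mm off centre, partly from calibration bias. I re-gripped it, moved it before adding the brass, and used the same offset for everything after.

**Last checks:**

| Item | Result |
|---|---|
| Blue on cream | 0.4 mm off centre |
| Brass on blue | within 1 mm |
| Green on black | 0.75 mm off centre |
| White on the bed | within about 1 mm of midway |
| Steel on green | centred and upright by projected outlines in both views; its colour-mask position failed because the mask caught the table's rim |

- **Disagreement between cameras:** the scene camera read about 2 mm differently from the top camera in y for the tables. Its cap positions were also off by 3–4 mm because its masks include the cap sides. I relied on the top camera, corrected by where the robot actually set things down.
- **Bystanders:** the jar and magnifier look unmoved in the last top picture. I never reached for the brown look-alikes, but the arm hid them in that picture.
- **Forces:** the wrist readings I printed stayed below about 6 N.

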